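# Set and clamp the sliding leg of a paper-roll stand

## Task

Set the roll stand for the next paper roll: take hold of the upright plate of its sliding leg and slide the leg outward until the outer end of its carriage lies on the long dark line across the rail. Keep the leg held there between the fingers while you press the raised cam lever fully down to clamp it, and finish while still gripping the leg plate on both faces at the mark with the lever down, so that I can check the width. Leave the roll, bottle and wipes tub where they stand.

Things in the scene. Friction and masses are not known exactly. Their poses are not given: they have to be found in the camera images.
- stand: Bench-top paper-roll stand, fixed to the table: a horizontal aluminium rail 340 mm long, 40 mm wide, its top face 52 mm above the table, on two cross feet; a fixed upright leg plate stands 140 mm to the -x side of the middle, the sliding leg is on the +x side of that. Origin on the table under the middle of the rail; x runs along the rail, outward for the sliding leg (away from the fixed leg); z is up.
- leg: Sliding leg: a steel carriage (68 mm long, 60 mm wide, top 60 mm above the table) that straddles the rail, captive on it with about 0.6 mm of play, and an upright painted plate on it: 12 mm thick along the rail, 74 mm wide, plain faces from 60 to 128 mm above the table, a notch 14 mm wide, 16 mm deep in its top edge 20 to 34 mm to the +y side. Origin at table height, in the plate's middle plane; axes as the stand's.
- leg_top (a point): Middle of the place to hold: on the plate's top edge, in its middle plane, 2 mm to the +y side of the rail's middle line, 128 mm above the table. Pinch the plate here from above, fingers closing along the rail. Nothing on the leg stands higher.
- leg_edge (a point): Middle of the outer (+x) end face of the sliding carriage, where it meets the rail's top face, 40 mm outward of the plate's middle plane. It moves with the leg. This end has to lie on the mark. About 2 N slides the leg with the lever raised; friction holds it where it is left. With the lever down it is clamped and resists about 12 N.
- mark (a point): The mark: middle of a dark line 3 mm wide right across the rail's top and down both sides, 125 mm outward of the rail's middle, 52 mm above the table; the other lines of the scale are short ticks at the edges. It does not move.
- lever (a joint): Cam lever on the carriage, rad: 0 fully down (bar level, clamped), 0.5 fully raised. Pressed down it shuts and stays where it is left. It turns easily at first, stiffer as the cam bites in the last 0.35 rad (about 5 to 10 N straight below leg_top, besides the rub of the pads on the plate). While it shuts, fingers that slide down the plate's faces must grip lightly (about 5 to 10 N).
- lever_pin (a point): Middle of the lever's pin, parallel to the rail: 39 mm to the +y side of the rail's middle line, 46 mm above the table, 17.5 mm outward of the plate's middle plane. The free end of the lever points to -y, 48 mm beyond the middle line when down.
- lever_top (a point): Middle of the top face of the lever's black bar, which crosses just outside (3.5 mm off) the plate's outer face and is 16 mm wide along the rail: a fingertip sliding down that face meets it. Fully down: 73 mm above the table, straight outward of leg_top by 17.5 mm. Raised, the bar there is up to 98 mm high, 103 mm at 10 mm further to -y.
- paper_roll: Fresh roll of brown paper standing on end, 100 mm across and 200 mm tall, 40 mm core; loose. Leave it. Origin under its middle.
- water: Water bottle, 64 mm across, 190 mm tall; loose. Leave it. Origin under its middle.
- wipes: Round wipes tub, 90 mm across, 150 mm tall; loose. Leave it. Origin under its middle.
Mind the look-alikes: they are no part of the job. Leave any pink or turquoise look-alike of the paper_roll alone. What is shaped like the leg but pink is not meant.

How it is judged (in metres and radians):
On the way, in this order (a step that is already met when the one before it is completed fails the run):
1. the fingers hold the leg plate with the carriage's outer end on the mark, the lever still raised (x of leg_edge in the frame of mark between -0.004 and 0.004 m and value of joint lever above 0.3 rad and contact force between the fingers and leg_c0 above 1 N), for 0.2 s.
2. the lever is fully down, the leg still held on the mark (x of leg_edge in the frame of mark between -0.004 and 0.004 m and value of joint lever below 0.05 rad and contact force between the fingers and leg_c0 above 1 N), for 0.2 s.
At the end, for the whole second after the job is handed in: Carriage end within 4 mm of the mark's middle, lever within 0.05 rad of fully down, leg upright and at rest, fingers still gripping the leg plate (over 2 N, grasp point below its top and within 12 mm of its middle plane); roll, bottle and tub upright (x of leg_edge in the frame of mark between -0.004 and 0.004 m and value of joint lever below 0.05 rad and contact force between the fingers and leg_c0 above 2 N and linear speed of leg below 0.01 m/s and angle between leg's own z axis and vertical below 0.06 rad and x of the grasp point in the frame of leg_top between -0.012 and 0.012 m and height (world z) of the grasp point below 0.128 m and angle between each of paper_roll, water, wipes's own z axis and vertical below 0.15 rad); the arm keeps its last pose, push and grip.
It fails at once if the roll, bottle or wipes tub is pushed aside by more than 20 mm or knocked over (distance of any of paper_roll, water, wipes from where it was at the start of the episode above 0.02 m).
It fails at once if the lever is pressed down while the leg is away from the mark (value of joint lever below 0.15 rad and (x of leg_edge in the frame of mark below -0.01 m or x of leg_edge in the frame of mark above 0.01 m)).
It fails at once if the lever is pressed down, or is down, without the leg plate between the fingers (value of joint lever below 0.3 rad and (x of the grasp point in the frame of leg_top below -0.015 m or x of the grasp point in the frame of leg_top above 0.015 m or y of the grasp point in the frame of leg_top below -0.045 m or y of the grasp point in the frame of leg_top above 0.055 m or height (world z) of the grasp point above 0.135 m)).
It also fails if it takes over 38 s, if anything falls off the work surface, if the arm or the gripper's body presses on something with over 40 N, if the wrist force passes 120 N, or if a joint passes its speed limit or range.

## Robot

A 6-joint arm with a two-finger parallel gripper is mounted at the origin on the work surface. World frame = base frame: x ahead of the robot, y to its left, z up, the work surface at z = 0. Lengths are in mm, angles in rad, forces in N, time in s.
With the tool pointing down it reaches from about 350 to 875 mm from the base axis. Payload 4.2 kg.
Tool frame: the origin (TCP) lies on the mounting face of the last link; the fingertips stand 173 mm ahead of it and the grasp point (between the pads) lies grip_point_offset ahead of it (grip_point_offset is the distance from the TCP to the grasp point, in mm); z points along the fingers, y is the line along which they close (so a half turn about z gives the same grasp; the last joint's range is limited). The gripper opens to 85 mm and grips with 20 to 120 N. Pads are 22 mm wide; open, the fingers measure 114 mm over their backs; the gripper's body (76 mm by 85 mm) begins 54 mm behind the grasp point. The pads swing forward as they close: fully open they stand 13 mm farther back than shut.
Start: joints at [1.596, 0.385, 0.008, 0, -1.194, -0.259], TCP at [144.766, 607.983, 404.712] pointing down, gripper open.
Joint ranges: [-3.14, 3.14], [-1.21, 2.06], [-1.07, 1.41], [-3.16, 2.05], [-2.99, -0.16], [-3.1, 3.1]. Speed limits (rad/s): [2.79, 2.79, 3.14, 3.14, 3.14, 3.14].

## Interface

Orientations are given as a unit quaternion [x, y, z, w].
In Python, from bench import read_state, get_image, job_done, recognise, place_of, grip_point_offset gives the robot as it stands. The module is installed in compiled form; this text tells all that it offers.
- The arm moves only by the tool carry_out, never from a script. Its arguments are lists of equal length, an entry for each row: "slide": the shift along the tool's x, y, z in m, a list of three; "roll": the turn about the tool's z in degrees; "claw": the finger opening in m, from 0 to 0.0854. A call has 1 to 8 rows; each row is the pose to reach, as a shift and turn from the pose commanded when the call began, along the tool's axes at that moment; what a row does not reach only later rows make up. A row lasts 1/8 s, in which the tool goes at most 62.5 mm and 10.7 degrees, less where a joint would pass 70% of its speed; a pose out of reach is approached as far as the arm can. A call with a gripper value outside its range is refused whole. The fingers move at their own pace and stop on an object; the grip force is fixed at half the most. Time passes only in rows, so rows that repeat a pose let the fingers close. It gives the time, the measured TCP pose, the force, the opening and the grip force at its end, in the units of the state.
- read_state(): the state, without advancing time (a new reading comes with each control period).
- get_image(name): name is "side" or "top" or "wrist"; returns a dict with "img" (384x512x3 uint8, red, green, blue), "z_map" (384x512 float32, mm along the optical axis (not along the pixel's ray), 0 where there is no reading), "mtx" (3x3 intrinsics, pixels), "k1" (the pictures are not rectified: a ray, as slopes to the right and down, at radius r is drawn at 1 + k1 r^2 times it, then the intrinsics apply), "world_from_camera" (4x4, takes a point from camera to world coordinates); the wrist camera has in their place "T_tool_cam" (4x4, takes a point from camera to tool coordinates, whose origin is the TCP and whose axes are the flange's). Camera axes: x right, y up, looking along -z (the intrinsics and any distortion apply to the point x, -y, -z); pixel columns grow to the right and rows downward; lengths in mm; the calibration is good to about 2 mm. A picture is of the moment at which its call begins: read the wrist's pose just before it.
- job_done(): hands the job in; it is judged then, once.
Trained networks look in a picture, given as the dict that the camera call returned (one of the last four; its "shot" number tells which), for a name from the list of things; names that differ only in an ending like _2 or _b are one class to them, and where a whole thing is asked for, a point or a joint stands for the part that bears it (a point fixed in the world has none). Each returns a list of dicts, best first, with "conf" (0 to 1); they miss things now and then, are a little off and sometimes report something else, mostly with a low value. They report only what shows in the picture. A call takes as long as a camera call. They do not tell look-alikes from the thing itself.
- recognise(picture, thing): "at" ([column, row] in pixels, amid what is visible of it).
- place_of(picture, thing): "at" ([column, row] in pixels: a listed point, or the origin of a listed thing).
The state is a dict: "clock": time; "joints": joint angles; "joint_vel": joint speeds; "joint_efforts": joint torques, N m; "position": TCP position; "ee_rot": TCP orientation; "contact_force": force on the tool from outside, world axes, zero at the start; "wrist_torque": the same for the moment, N m; "gripper_width": finger opening in mm; "grasp_force": force on a finger pad.
Only numpy, scipy, OpenCV 4.12 (cv2) and the standard library are available. Lean on these libraries where they do the work, as an engineer would, in place of code of your own. Each camera call takes 0.05 s, during which the arm holds its last target. There are 200 camera calls.

## Working session

There is one attempt and no reset: what is moved stays moved. The work goes in short steps, Python scripts to look and compute and a tool call to move; the robot and the scene stay as the last step left them, time stands still between calls to the robot, and variables do not carry over. Pictures are saved under pics/ and viewed, at most 10 in all, crops included, and the job is handed in when it is done.

Besides the shell and the picture viewer there is one more tool, called as name(argument=value, ...) on one line, values as JSON. carry_out: Moves the arm, as the interface text tells. Its arguments: {"type":"object","properties":{"slide":{"type":"array"},"roll":{"type":"array"},"claw":{"type":"array"}},"required":["slide","roll","claw"]}

```bash
mkdir -p pics; cat > h.py <<'E'
import numpy as np, cv2
from bench import *
from scipy.spatial.transform import Rotation as R
def T_of(p,st=None):
    if "world_from_camera" in p: return np.array(p["world_from_camera"])
    T=np.eye(4);T[:3,:3]=R.from_quat(st["ee_rot"]).as_matrix();T[:3,3]=st["position"]
    return T@np.array(p["T_tool_cam"])
def ray(p,uv,st=None):
    K=np.array(p["mtx"]);s=cv2.undistortPoints(np.array([[uv]],float),K,np.array([p["k1"],0,0,0.]))[0,0]
    T=T_of(p,st);return T[:3,3],T[:3,:3]@np.array([s[0],-s[1],-1])
def at_z(p,uv,z,st=None):
    o,d=ray(p,uv,st);return o+d*(z-o[2])/d[2]
def depth_pt(p,uv,st=None):
    o,d=ray(p,uv,st);c,r=np.round(uv).astype(int);z=p["z_map"][max(r-1,0):r+2,max(c-1,0):c+2];z=z[z>0]
    return o+d*np.median(z) if len(z) else None
def proj(p,P,st=None):
    T=np.linalg.inv(T_of(p,st));q=T[:3,:3]@np.array(P)+T[:3,3];s=np.array([q[0],-q[1]])/-q[2]
    s=s*(1+p["k1"]*(s@s));K=np.array(p["mtx"]);return K[:2,:2]@s+K[:2,2]
def save(p,n): cv2.imwrite(f"pics/{n}.png",p["img"][:,:,::-1])
E
cat > a.py <<'E'
from h import *
np.set_printoptions(precision=1,suppress=True)
print(grip_point_offset if not callable(grip_point_offset) else grip_point_offset())
print(read_state())
Z=dict(leg_top=128,leg_edge=52,mark=52,lever_pin=46,lever_top=90,stand=0,leg=0,paper_roll=0,water=0,wipes=0)
ims=[]
for c in ["top","side"]:
    p=get_image(c);save(p,c);ims.append(p["img"])
    print(c,T_of(p)[:3,3])
    for n,z in Z.items():
        for d in place_of(p,n)[:3]: print(n,round(d["conf"],2),np.array(d["at"]),at_z(p,d["at"],z))
E
python3 a.py
```

```text
154.70000000000002
{'clock': 0.0, 'joints': array([ 1.6,  0.4,  0. , -0. , -1.2, -0.3]), 'joint_vel': array([ 0.,  0., -0.,  0.,  0., -0.]), 'joint_efforts': array([  0. , -39.2,  18.8,   4.2,  -0. ,   0. ]), 'position': array([144.7, 607.8, 403.6]), 'ee_rot': array([ 1. , -0.1, -0. ,  0. ]), 'contact_force': array([ 0.8, -0. , -0. ]), 'wrist_torque': array([ 0., -0., -0.]), 'grasp_force': 0.0, 'gripper_width': 85.6322411770155}
top [ 469.3   33.7 1358.7]
leg_top 0.97 [291.7 246.1] [396.3 -55.4 128. ]
leg_edge 0.81 [281.1 235.6] [431.8 -22.8  52. ]
leg_edge 0.71 [279.3 194.3] [586.6 -21.7  52. ]
mark 0.67 [261.8 191.9] [597.9  44.   52. ]
lever_pin 0.56 [284.8 208.1] [534.3 -40.7  46. ]
lever_pin 0.44 [292.2 198.7] [568.9 -70.   46. ]
lever_pin 0.4 [280.1 248.7] [383.1 -17.7  46. ]
lever_top 0.65 [290.5 239.6] [417.5 -54.6  90. ]
lever_top 0.62 [282.9 202.2] [553.8 -32.1  90. ]
stand 0.59 [289.6 201.2] [562.9 -63.1   0. ]
leg 0.84 [286.9 246.3] [388.5 -46.1   0. ]
leg 0.8 [289.4 198.8] [572.3 -62.7   0. ]
paper_roll 0.79 [172.2 185.6] [639.8 400.    0. ]
paper_roll 0.65 [139.4 202.6]
[... 424 characters left out ...]
dge 0.63 [296.1 194. ] [438.9 -29.6  52. ]
mark 0.68 [249.6 201.6] [603.   34.3  52. ]
lever_pin 0.62 [270.3 190.7] [536.5 -41.9  46. ]
lever_pin 0.5 [309.  201.5] [389.   -1.6  46. ]
lever_top 0.69 [303.1 188.1] [414.6 -22.4  90. ]
lever_top 0.59 [268.7 180.4] [543.7 -48.7  90. ]
stand 0.64 [263.9 192.6] [565.7 -79.3   0. ]
leg 0.84 [306.4 199.2] [399.8 -63.3   0. ]
leg 0.61 [264.5 194.8] [561.7 -66.9   0. ]
paper_roll 0.71 [231.  332.8] [578.7 547.2   0. ]
paper_roll 0.66 [225.1 289.4] [626.1 394.7   0. ]
paper_roll 0.57 [182.5 272.5] [778.3 347.9   0. ]
water 0.85 [287.8 306.2] [422.9 430.5   0. ]
wipes 0.72 [250.1 202.7] [609.9 -15.2   0. ]
wipes 0.57 [260.2 143.4] [ 625.2 -400.2    0. ]
```

View pics/top.png

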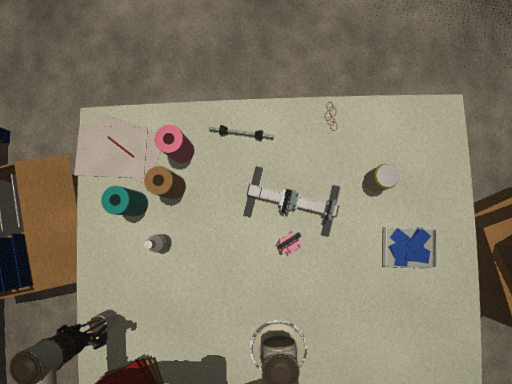

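View pics/side.png

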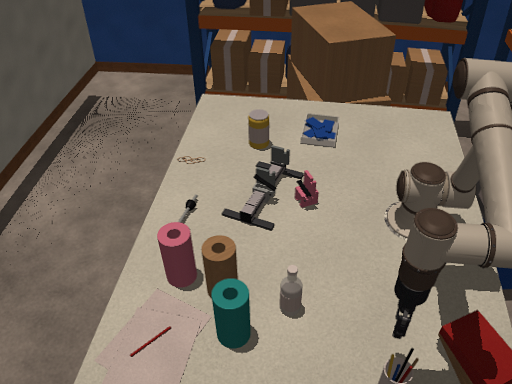

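The top view shows the stand at about (290,203): the fixed leg is at the right end (333,208), the sliding leg at (288,200), and the mark end at the left (255,190). The pink look-alike is at (288,243). The side view agrees, with the stand at (262,190) and the roll and bottle near the start pose. I'll move over the stand and look with the wrist camera.

```bash
cat > mv.py <<'E'
from h import *
import sys
# args: target TCP x y z, rail dir angle (deg)
def plan(t,ang):
    s=read_state();M=R.from_quat(s["ee_rot"]).as_matrix()
    d=M.T@(np.array(t)-s["position"])
    u=M.T@np.array([np.cos(np.radians(ang)),np.sin(np.radians(ang)),0])
    r=np.degrees(np.arctan2(u[1],u[0]))-90; r=(r+90)%180-90
    return d/1000,r,M,s
if __name__=="__main__":
    a=list(map(float,sys.argv[1:]));d,r,M,s=plan(a[:3],a[3]);print(s["position"],np.round(d,4),"roll",round(r,2),"joints",np.round(s["joints"],2),"tooly",np.round(M[:,1],3),s["clock"])
E
python3 mv.py 560 -60 404 78
```

```text
[144.79109656 607.9768068  404.70473649] [0.5587 0.5536 0.0007] roll -1.4 joints [ 1.6   0.38  0.01 -0.   -1.19 -0.26] tooly [-0.232 -0.973  0.   ] 1.1
```

carry_out(slide=[[0.04,0.04,0],[0.08,0.08,0],[0.12,0.12,0],[0.16,0.16,0],[0.2,0.2,0],[0.24,0.24,0],[0.28,0.28,0],[0.32,0.32,0]], roll=[0,0,0,0,0,0,0,0], claw=[0.085,0.085,0.085,0.085,0.085,0.085,0.085,0.085])

```text
clock: 2.1
position: [382.5, 220.9, 405.2]
ee_rot: [0.993, -0.116, 0.0, -0.0]
contact_force: [0.7, 0.1, 0.6]
gripper_width: 84.7
grasp_force: 0.0
```

carry_out(slide=[[0.04,0.04,0],[0.08,0.08,0],[0.12,0.12,0],[0.16,0.16,0],[0.2,0.2,0],[0.235,0.235,0],[0.235,0.235,0],[0.235,0.235,0]], roll=[0,0,0,0,0,0,0,-1.4], claw=[0.085,0.085,0.085,0.085,0.085,0.085,0.085,0.085])

```text
clock: 3.1
position: [555.9, -60.6, 404.5]
ee_rot: [0.995, -0.104, -0.0, -0.0]
contact_force: [-1.0, 0.7, 0.3]
gripper_width: 85.1
grasp_force: 0.0
```

```bash
cat > w.py <<'E'
from h import *
import sys
np.set_printoptions(precision=1,suppress=True)
st=read_state();p=get_image("wrist");save(p,sys.argv[1]);print(st["position"],st["clock"],T_of(p,st)[:3,3])
Z=dict(leg_top=128,leg_edge=52,mark=52,lever_pin=46,lever_top=98,stand=0,leg=0)
for n,z in Z.items():
    for d in place_of(p,n)[:2]: print(n,round(d["conf"],2),np.array(d["at"]),at_z(p,d["at"],z,st),depth_pt(p,np.array(d["at"]),st))
np.savez("last.npz",z=p["z_map"],img=p["img"],mtx=p["mtx"],k1=p["k1"],T=T_of(p,st))
E
python3 w.py w1
```

```text
[555.9 -60.6 404.5] 3.1 [637.9 -77.2 373.7]
leg_top 0.84 [281.3 321.5] [399.4 -56.1 128. ] [394.5 -55.6 123. ]
leg_top 0.57 [254.9 179.6] [562.8 -61.4 128. ] [562.9 -61.4 128.5]
leg_edge 0.65 [219.6 158.8] [572.3 -22.1  52. ] [573.7 -23.3  59.1]
leg_edge 0.62 [257.9 259.6] [432.4 -37.8  52. ] [431.  -37.5  49.8]
mark 0.79 [152.4 154.2] [593.4  51.6  52. ] [593.5  51.2  52.9]
lever_pin 0.85 [247.9 285.5] [391.  -15.3  46. ] [403.4 -18.4  62.4]
lever_pin 0.84 [240.4 189.3] [529.3 -36.4  46. ] [540.9 -40.8  80.9]
lever_top 0.64 [239.  182.7] [553.7 -43.1  98. ] [549.4 -41.3  83.8]
lever_top 0.62 [269.2 281.2] [431.  -50.3  98. ] [409.  -47.4  68.7]
leg 0.83 [274.9 257.6] [397.3 -57.1   0. ] [433.1 -60.1  55.6]
leg 0.78 [254.1 151.2] [562.2 -60.2   0. ] [588.2 -66.  128.2]
```

View pics/w1.png

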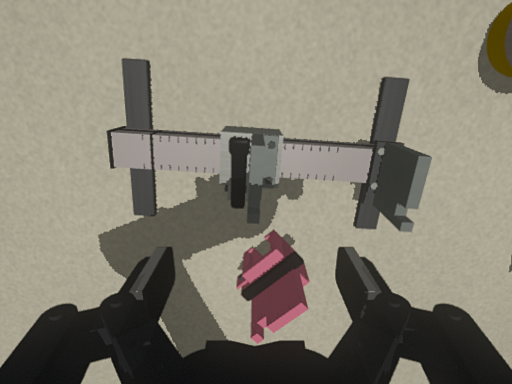

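```bash
cat > fit.py <<'E'
import numpy as np,cv2
np.set_printoptions(precision=1,suppress=True)
f=np.load("last.npz");z=f["z"];K=f["mtx"];T=f["T"]
v,u=np.mgrid[:384,:512];uv=np.stack([u,v],-1).reshape(-1,1,2).astype(float)
s=cv2.undistortPoints(uv,K,np.array([float(f["k1"]),0,0,0]))[:,0]
P=(T[:3,:3]@(np.c_[s[:,0],-s[:,1],-np.ones(len(s))]*z.reshape(-1,1)).T).T+T[:3,3]
P[z.ravel()==0]=np.nan
def sel(a,b): 
    m=(P[:,2]>a)&(P[:,2]<b)&(P[:,0]>500)&(P[:,0]<640)&(abs(P[:,1]+60)<190);return P[m]
def rect(Q,n):
    (c,wh,_)=r=cv2.minAreaRect(Q[:,:2].astype(np.float32));b=cv2.boxPoints(r);e=[b[1]-b[0],b[2]-b[1]];e=max(e,key=np.linalg.norm)
    print(n,len(Q),np.array(c),np.array(wh),"z",np.median(Q[:,2]),"long axis",np.degrees(np.arctan2(e[1],e[0]))%180)
rail=sel(49,55);rail=rail[(rail[:,1]>-15)];rect(rail,"rail+")
top=sel(124,132);top=top[abs(top[:,1]+61)<30];rect(top,"plate top")
# brightness profile along the rail
img=f["img"].reshape(-1,3).mean(1);a=np.radians(78)
A=sel(49,55);rect(A,"all rail")
E
python3 fit.py
```

```text
rail+ 3660 [593.5  39.5] [122.5  43.5] z 52.28862131676911 long axis 74.71523
plate top 893 [556.6 -60. ] [12.1 74.4] z 128.19929931164367 long axis 164.3065
all rail 7109 [558.5 -58.2] [329.4  72.1] z 52.25873343869495 long axis 74.50115
```

Depth gives a plate top 12.1 x 74.4 mm at z 128.2, as it should be, and the rail runs at 74.5°. Next I'll find the mark line along the rail and plan the descent.

```bash
cat >> fit.py <<'E'
a=np.radians(74.5);d=np.array([np.cos(a),np.sin(a)]);n=np.array([-d[1],d[0]])
import sys
c=np.array([556.6,-60.0]) # plate middle at first look
q=(P[:,:2]-c)@np.c_[d,n]
m=(abs(P[:,2]-52)<3)&(abs(q[:,1])<8)
for x in np.arange(20,165,1.0):
    k=m&(abs(q[:,0]-x)<.7)
    if k.sum() and img[k].mean()<110: print(x,k.sum(),round(img[k].mean()))
for lo,hi in((50,54),(58,62)):
    k=(P[:,2]>lo)&(P[:,2]<hi)&(abs(q[:,1])<15)&(abs(q[:,0])<300);print(lo,hi,np.percentile(q[k,0],[0.3,50,99.7]))
E
python3 fit.py; python3 mv.py 554.7 -59.5 281 74.5
```

```text
rail+ 3660 [593.5  39.5] [122.5  43.5] z 52.28862131676911 long axis 74.71523
plate top 893 [556.6 -60. ] [12.1 74.4] z 128.19929931164367 long axis 164.3065
all rail 7109 [558.5 -58.2] [329.4  72.1] z 52.25873343869495 long axis 74.50115
117.0 19 79
118.0 16 49
119.0 13 79
163.0 25 84
164.0 13 51
50 54 [-131.9   51.6  165.4]
58 62 [-141.7    7.4   40.1]
[555.88272969 -59.89476384 405.0077795 ] [-1.30e-03 -1.00e-04  1.24e-01] roll 3.57 joints [ 0.18  0.27 -0.16  0.   -1.14  1.18] tooly [-0.207 -0.978 -0.   ] 3.5
```

carry_out(slide=[[0,0,0.04],[-0.001,0,0.08],[-0.001,0,0.11],[-0.001,0,0.124],[-0.001,0,0.124],[-0.001,0,0.124],[-0.001,0,0.124],[-0.001,0,0.124]], roll=[3.5,3.5,3.5,3.5,3.5,3.5,3.5,3.5], claw=[0.085,0.085,0.085,0.085,0.06,0.03,0.02,0.02])

```text
clock: 4.5
position: [555.2, -60.3, 281.6]
ee_rot: [0.991, -0.135, 0.001, -0.0]
contact_force: [1.0, -0.4, -0.5]
gripper_width: 20.1
grasp_force: 0.0
```

```bash
python3 w.py w2; python3 mv.py 554.7 -59.5 281 74.5; python3 - <<'E'
from h import *
s=read_state();print(s["gripper_width"],s["grasp_force"],s["contact_force"])
E
```

```text
[555.2 -60.3 281.6] 4.5 [636.1 -82.  251. ]
leg_top 0.94 [253.2 255.7] [561.8 -60.5 128. ] [562.  -60.5 128.3]
leg_edge 0.96 [269.1 333. ] [435.4 -39.5  52. ] [430.8 -38.5  47.4]
leg_edge 0.68 [201.2 195.7] [575.2 -23.8  52. ] [577.7 -26.2  60.1]
mark 0.75 [ 98.4 196.6] [594.9  50.3  52. ] [595.1  49.8  52.7]
lever_pin 0.69 [230.3 239.4] [531.6 -32.4  46. ] [568.  -49.7 117.4]
lever_top 0.64 [229.6 240.8] [557.3 -44.3  98. ] [568.5 -49.7 119.7]
stand 0.46 [233.8 239.3] [507.4 -24.7   0. ] [567.6 -51.5 117.4]
leg 0.74 [255.6 178.4] [562. -62.   0.] [592.  -70.1 101.6]
[555.11485425 -60.3010474  280.71132634] [-0.0006 -0.0007 -0.0003] roll 0.0 joints [ 0.18  0.39 -0.32  0.   -0.85  1.12] tooly [-0.267 -0.964  0.   ] 4.9
19.585546691391595 0.0 [-0.71154288  0.86577488 -0.80731213]
```

View pics/w2.png

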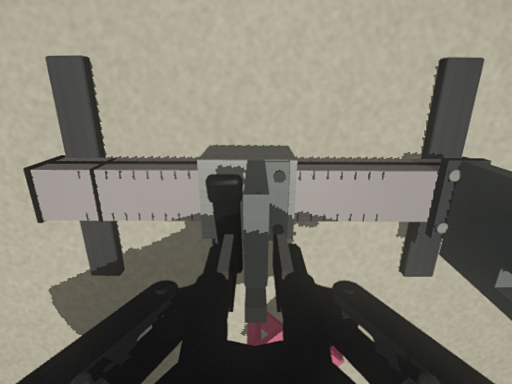

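The plate shows between the fingers at (258,240), with the mark line at (98,195) and the carriage end at x≈200. Next is a light grip.

carry_out(slide=[[0,0,0],[0,0,0],[0,0,0],[0,0,0]], roll=[0,0,0,0], claw=[0.014,0.011,0.011,0.011])

```text
clock: 5.4
position: [555.1, -60.3, 280.7]
ee_rot: [0.991, -0.135, -0.0, 0.0]
contact_force: [-0.4, -1.2, -0.2]
gripper_width: 11.2
grasp_force: 23.0
```

carry_out(slide=[[0,-0.01,0],[0,-0.022,0],[0,-0.034,0],[0,-0.046,0],[0,-0.058,0],[0,-0.068,0],[0,-0.076,0],[0,-0.076,0]], roll=[0,0,0,0,0,0,0,0], claw=[0.01,0.01,0.01,0.01,0.01,0.01,0.01,0.01])

```text
clock: 6.4
position: [575.8, 13.9, 280.8]
ee_rot: [0.991, -0.134, 0.001, -0.001]
contact_force: [-0.1, 1.5, 1.8]
gripper_width: 11.0
grasp_force: 46.1
```

```bash
python3 w.py w3;cat >> fit.py <<'E'
print("--- profile, height vs. brightness")
for off in (-14,-8,8,14):
  for x in np.arange(100,126,1.0):
    k=(abs(q[:,0]-x)<.7)&(abs(q[:,1]-off)<4)&(P[:,2]>40)&(P[:,2]<70)
    if k.sum(): print(off,x,k.sum(),np.round(np.median(P[k,2]),1),round(img[k].mean()),end=" | ")
  print()
E
python3 fit.py | sed -n '/---/,$p'; python3 - <<'E'
import cv2
i=cv2.imread("pics/w3.png");cv2.imwrite("pics/w3c.png",cv2.resize(i[120:270,130:330],None,fx=4,fy=4,interpolation=cv2.INTER_CUBIC))
E
```

```text
[575.8  13.9 280.8] 6.4 [656.6  -7.7 250.2]
leg_top 0.66 [255.1 253.3] [583.8  12.5 128. ] [583.8  12.5 128.1]
leg_edge 0.75 [201.8 196. ] [595.5  50.   52. ] [598.   47.7  59.9]
leg_edge 0.73 [352.6 331.7] [438.1 -37.1  52. ] [556.7 -21.1 159.6]
mark 0.95 [199.8 198. ] [594.4  52.   52. ] [597.   49.5  60.3]
lever_pin 0.41 [337.8 362.1] [397.7 -18.5  46. ] [409.3 -18.   55.1]
lever_top 0.77 [229.1 238.4] [579.8  29.7  98. ] [574.1  32.5  86.7]
lever_top 0.55 [254.7 255.7] [564.3  18.1  98. ] [582.4  13.1 127.8]
stand 0.83 [350.6 176.2] [561.8 -71.3   0. ] [581.6 -58.1  52.1]
leg 0.97 [360.1 317.7] [398.2 -55.8   0. ] [576.9 -22.5 173. ]
leg 0.7 [253.8 177.7] [583.8  13.8   0. ] [613.7   5.  102.6]
--- profile, height vs. brightness
-14 112.0 6 60.3 138 | -14 113.0 20 60.2 144 | -14 114.0 20 60.0 142 | -14 115.0 21 60.0 141 | -14 116.0 23 60.1 141 | -14 117.0 20 60.1 123 | -14 118.0 5 59.9 103 | -14 119.0 11 52.7 105 | -14 120.0 19 52.4 128 | -14 121.0 19 52.1 157 | -14 122.0 19 52.3 157 | -14 123.0 20 52.1 157 | -14 124.0 22 52.2 157 | -14 125.0 23 52.3 157 | 
-8 109.0 3 60.3 146 | 
[... 155 characters left out ...]
41 | -8 117.0 17 60.1 126 | -8 118.0 3 59.9 102 | -8 119.0 6 53.0 107 | -8 120.0 15 52.5 137 | -8 121.0 19 52.3 156 | -8 122.0 19 51.9 156 | -8 123.0 20 52.0 156 | -8 124.0 20 52.2 156 | -8 125.0 17 52.2 156 | 
8 107.0 3 61.1 66 | 8 108.0 15 60.4 70 | 8 109.0 18 60.5 71 | 8 110.0 13 60.6 70 | 8 111.0 19 60.4 70 | 8 112.0 18 60.2 71 | 8 113.0 21 59.9 71 | 8 114.0 20 60.3 72 | 8 115.0 19 60.5 77 | 8 116.0 21 60.0 77 | 8 117.0 17 60.0 73 | 8 118.0 3 59.9 72 | 8 119.0 9 53.0 68 | 8 120.0 15 52.4 87 | 8 121.0 20 52.1 113 | 8 122.0 18 52.3 116 | 8 123.0 16 51.9 105 | 8 124.0 15 51.8 109 | 8 125.0 15 52.0 105 | 
14 107.0 6 60.2 70 | 14 108.0 15 60.4 70 | 14 109.0 18 60.3 70 | 14 110.0 19 60.3 70 | 14 111.0 20 60.4 70 | 14 112.0 21 60.2 70 | 14 113.0 21 60.2 70 | 14 114.0 19 60.4 71 | 14 115.0 20 60.3 71 | 14 116.0 19 60.2 71 | 14 117.0 15 60.4 75 | 14 118.0 4 60.3 80 | 14 119.0 3 53.0 59 | 14 120.0 5 52.8 67 | 14 121.0 5 52.2 79 | 14 122.0 4 52.9 76 | 14 123.0 5 51.8 77 | 14 124.0 4 51.9 77 | 14 125.0 2 52.2 77 |
  return _methods._mean(a, axis=axis, dtype=dtype,
  ret = ret.dtype.type(ret / rcount)
```

View pics/w3c.png

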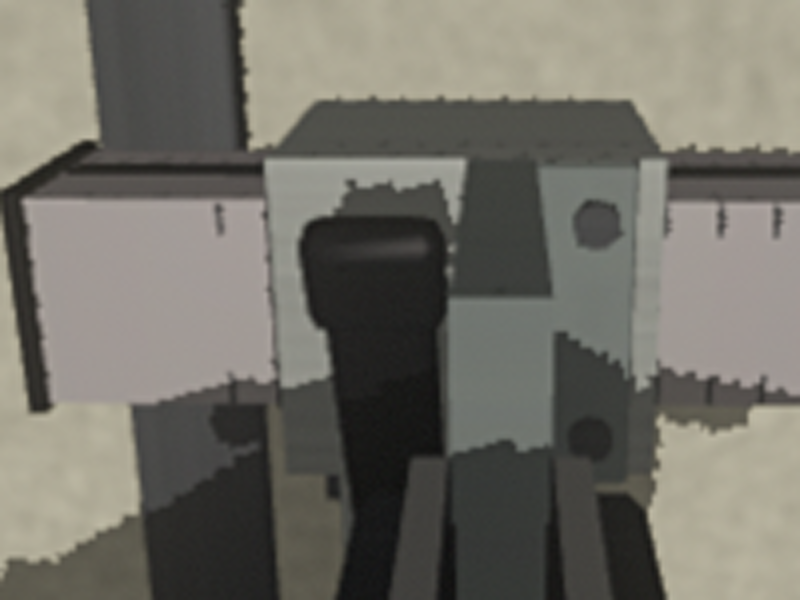

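The crop shows the carriage end on the dark line, at about x=268 in the crop with a sliver of line still beside it. One check is left before pressing: the sideways position of the grasp relative to the rail's middle line.

```bash
cat >> fit.py <<'E'
print("+++")
for lo,hi,a_,b_ in((51,54,125,160),(51,54,-60,-20),(58.5,61.5,112,117),(126.5,129.5,73,83)):
    k=(P[:,2]>lo)&(P[:,2]<hi)&(q[:,0]>a_)&(q[:,0]<b_)&(abs(q[:,1])<60);print(lo,a_,k.sum(),np.percentile(q[k,1],[0.5,99.5]))
k=(P[:,2]>75)&(P[:,2]<110)&(q[:,0]>86)&(q[:,0]<106)&(q[:,1]<0)&(q[:,1]>-70)
for y in range(-64,0,6):
    j=k&(abs(q[:,1]-y)<3);print(y,j.sum(),np.percentile(P[j,2],[50,95]) if j.sum() else "",end=" | ")
print("\ngrasp lateral",(np.array([575.8,13.9])-c)@n)
E
python3 fit.py 2>/dev/null| sed -n '/+++/,$p'
```

```text
+++
51 125 2333 [-28.2  11.4]
51 -60 2612 [-27.7  11.9]
58.5 112 537 [-37.6  22.3]
126.5 73 2243 [-37.6  35.7]
-64 0  | -58 0  | -52 0  | -46 0  | -40 217 [103.5 105.7] | -34 345 [105.1 106.3] | -28 291 [102.6 104.3] | -22 219 [ 99.7 101.6] | -16 209 [96.6 98.2] | -10 198 [93.9 95.8] | -4 176 [91.4 93. ] | 
grasp lateral 1.2472112905776966
```

The rail's middle line is at -8 mm, so the grasp is about 7 mm too far to the leg's +y side. I'll loosen, shift 7 mm along tool +x, and grip again.

carry_out(slide=[[0,0,0],[0,0,0],[0.004,0,0],[0.007,0,0],[0.007,0,0],[0.007,0,0],[0.007,0,0],[0.007,0,0]], roll=[0,0,0,0,0,0,0,0], claw=[0.015,0.015,0.015,0.015,0.011,0.011,0.011,0.011])

```text
clock: 7.8
position: [582.4, 11.1, 280.8]
ee_rot: [0.991, -0.135, 0.001, -0.0]
contact_force: [2.9, -2.1, -1.2]
gripper_width: 11.6
grasp_force: 23.1
```

carry_out(slide=[[0,0,0],[0,0,0],[0,0,0],[0,0,0]], roll=[0,0,0,0], claw=[0.0115,0.0117,0.0117,0.0117])

```text
clock: 8.3
position: [582.2, 11.1, 280.8]
ee_rot: [0.991, -0.135, 0.0, -0.0]
contact_force: [2.4, -0.9, -1.7]
gripper_width: 11.8
grasp_force: 11.5
```

Grip force follows the commanded opening, so I'll use 0.0118 and press down.

carry_out(slide=[[0,0,0.002],[0,0,0.004],[0,0,0.006],[0,0,0.008],[0,0,0.01],[0,0,0.012],[0,0,0.014],[0,0,0.014]], roll=[0,0,0,0,0,0,0,0], claw=[0.0118,0.0118,0.0118,0.0118,0.0118,0.0118,0.0118,0.0118])

```text
clock: 9.3
position: [583.0, 10.9, 270.6]
ee_rot: [0.991, -0.134, 0.002, 0.0]
contact_force: [-2.0, -2.0, 14.4]
gripper_width: 12.1
grasp_force: 12.6
```

```bash
python3 w.py w4; python3 fit.py 2>/dev/null| sed -n '/---/,$p' | grep -v '^8\|^14'
```

```text
[583.   10.9 270.6] 9.3 [664.  -10.7 240.3]
leg_top 0.7 [255.6 282.7] [582.3  11.4 128. ] [582.2  11.5 127.8]
mark 0.65 [197.4 211.2] [596.5  50.3  52. ] [599.5  47.6  60.4]
lever_top 0.57 [227.8 259. ] [580.3  28.4  98. ] [596.   21.1 124.7]
stand 0.76 [353.9 189.7] [560.7 -73.2   0. ] [583.1 -59.6  52.2]
leg 0.74 [256.5 189.7] [583.6  10.    0. ] [612.8   2.5  87.4]
--- profile, height vs. brightness
-14 111.0 1 61.1 110 | -14 112.0 13 60.0 141 | -14 113.0 20 60.0 142 | -14 114.0 24 60.2 141 | -14 115.0 21 60.0 140 | -14 116.0 18 60.1 120 | -14 117.0 1 58.9 80 | -14 118.0 12 53.0 52 | -14 119.0 19 53.0 70 | -14 120.0 20 52.3 139 | -14 121.0 19 52.1 158 | -14 122.0 21 52.1 156 | -14 123.0 21 51.9 156 | -14 124.0 24 52.1 156 | -14 125.0 21 52.2 155 | 
-8 111.0 9 60.4 110 | -8 112.0 21 60.1 115 | -8 113.0 20 60.1 119 | -8 114.0 24 60.1 118 | -8 115.0 22 60.1 125 | -8 116.0 14 60.3 102 | -8 117.0 1 58.9 80 | -8 118.0 12 52.9 51 | -8 119.0 21 52.9 67 | -8 120.0 20 52.6 136 | -8 121.0 20 52.2 158 | -8 122.0 21 52.1 156 | -8 123.0 20 52.4 155 | -8 124.0 20 52.5 155 | -8 125.0 18 52.2 155 | 
+++
51 125 2499 [-28.3  11.8]
51 -60 2719 [-27.7  11.5]
58.5 112 505 [-37.5  22.9]
126.5 73 2094 [-37.8  31.6]
-64 0  | -58 0  | -52 0  | -46 0  | -40 238 [103.4 105.6] | -34 341 [105.1 106.4] | -28 268 [102.7 104.3] | -22 213 [ 99.9 101.5] | -16 246 [ 97.1 107.6] | -10 193 [ 94.9 109. ] | -4 51 [91.8 92.9] | 
grasp lateral 1.2472112905776966
```

The lever is still raised and the edge is about 1.5 mm short. I'll correct that outward while continuing down.

carry_out(slide=[[0,-0.001,0],[0,-0.0015,0.002],[0,-0.0015,0.004],[0,-0.0015,0.006],[0,-0.0015,0.008],[0,-0.0015,0.01],[0,-0.0015,0.012],[0,-0.0015,0.012]], roll=[0,0,0,0,0,0,0,0], claw=[0.0118,0.0118,0.0119,0.0119,0.0119,0.0119,0.0119,0.0119])

```text
clock: 10.7
position: [584.0, 12.0, 259.3]
ee_rot: [0.991, -0.134, 0.003, 0.0]
contact_force: [-0.5, -5.1, 16.1]
gripper_width: 12.0
grasp_force: 11.5
```

```bash
python3 w.py w5|grep clock -A0; python3 fit.py 2>/dev/null| sed -n '/---/,$p' | grep -v '^8\|^14'
```

```text
--- profile, height vs. brightness
-14 108.0 15 60.2 140 | -14 109.0 23 60.2 141 | -14 110.0 22 60.2 140 | -14 111.0 26 60.1 141 | -14 112.0 23 60.5 141 | -14 113.0 22 60.3 141 | -14 114.0 23 60.3 141 | -14 115.0 25 60.3 141 | -14 116.0 26 60.4 141 | -14 117.0 23 60.0 133 | -14 118.0 6 59.8 124 | -14 119.0 7 52.9 119 | -14 120.0 19 52.1 138 | -14 121.0 23 51.9 156 | -14 122.0 23 52.0 157 | -14 123.0 21 52.2 157 | -14 124.0 23 52.2 157 | -14 125.0 20 52.3 156 | 
-8 107.0 4 60.1 65 | -8 108.0 22 60.1 106 | -8 109.0 23 60.0 105 | -8 110.0 25 60.3 91 | -8 111.0 24 60.3 99 | -8 112.0 23 60.3 96 | -8 113.0 20 60.0 96 | -8 114.0 24 60.1 102 | -8 115.0 27 60.2 111 | -8 116.0 23 60.6 110 | -8 117.0 19 60.1 98 | -8 118.0 5 59.8 110 | -8 119.0 3 53.8 95 | -8 120.0 16 52.3 136 | -8 121.0 20 52.3 148 | -8 122.0 19 52.3 150 | -8 123.0 21 52.0 152 | -8 124.0 22 51.9 149 | -8 125.0 26 52.0 151 | 
+++
51 125 2719 [-28.3  11.8]
51 -60 2942 [-27.8  11.5]
58.5 112 642 [-37.6  22.6]
126.5 73 2356 [-37.7  12. ]
-64 0  | -58 0  | -52 0  | -46 375 [93.1 94.8] | -40 372 [93.4 94.6] | -34 334 [91.8 93.1] | -28 262 [89.7 91. ] | -22 252 [88.  89.3] | -16 600 [ 96.5 108.8] | -10 139 [ 85.1 105. ] | -4 39 [83.1 84.1] | 
grasp lateral 1.2472112905776966
```

The edge is on the mark and the lever is moving. I'll continue pressing.

carry_out(slide=[[0,0,0.002],[0,0,0.004],[0,0,0.006],[0,0,0.008],[0,0,0.01],[0,0,0.012],[0,0,0.014],[0,0,0.014]], roll=[0,0,0,0,0,0,0,0], claw=[0.0119,0.0119,0.0119,0.0119,0.0119,0.0119,0.0119,0.0119])

```text
clock: 12.1
position: [585.8, 11.4, 247.6]
ee_rot: [0.991, -0.134, 0.007, -0.0]
contact_force: [1.9, -9.2, 21.0]
gripper_width: 11.8
grasp_force: 14.7
```

```bash
python3 w.py w6|grep clock -A0; python3 fit.py 2>/dev/null| sed -n '/---/,$p' | grep -v '^8\|^14'
```

```text
--- profile, height vs. brightness
-14 105.0 12 60.2 93 | -14 106.0 28 60.2 111 | -14 107.0 27 60.3 117 | -14 108.0 29 60.2 109 | -14 109.0 25 60.1 110 | -14 110.0 28 60.2 110 | -14 111.0 30 60.3 108 | -14 112.0 25 60.2 117 | -14 113.0 28 60.2 115 | -14 114.0 25 60.2 117 | -14 115.0 27 60.1 124 | -14 116.0 25 60.4 127 | -14 117.0 24 60.0 121 | -14 118.0 8 59.6 115 | -14 120.0 19 52.2 147 | -14 121.0 24 52.2 157 | -14 122.0 28 52.1 158 | -14 123.0 26 52.3 157 | -14 124.0 25 52.2 157 | -14 125.0 26 52.2 157 | 
-8 105.0 12 60.4 67 | -8 106.0 28 60.1 72 | -8 107.0 30 60.3 72 | -8 108.0 26 60.3 73 | -8 109.0 27 60.0 72 | -8 110.0 31 60.2 72 | -8 111.0 27 60.3 72 | -8 112.0 24 60.1 72 | -8 113.0 29 60.1 72 | -8 114.0 27 60.0 72 | -8 115.0 29 59.9 74 | -8 116.0 27 60.1 77 | -8 117.0 24 60.1 73 | -8 118.0 9 59.9 75 | -8 119.0 1 52.8 83 | -8 120.0 17 52.2 96 | -8 121.0 22 52.1 108 | -8 122.0 25 52.0 108 | -8 123.0 23 52.1 114 | -8 124.0 24 52.1 112 | -8 125.0 25 52.1 119 | 
+++
51 125 2968 [-28.4  11.3]
51 -60 3278 [-27.6  11.8]
58.5 112 710 [-37.6  22.1]
126.5 73 2348 [-37.8   2.9]
-64 0  | -58 0  | -52 240 [75.6 76.5] | -46 247 [75.6 76.4] | -40 189 [75.5 76.4] | -34 52 [75.3 75.9] | -28 46 [75.2 75.7] | -22 353 [ 94.3 108.7] | -16 374 [ 95.  105.7] | -10 0  | -4 1 [75.2 75.2] | 
grasp lateral 1.2472112905776966
```

Nearly down, with the bar at about 75 mm. I'll press the last bit.

carry_out(slide=[[0,0,0.002],[0,0,0.004],[0,0,0.006],[0,0,0.008],[0,0,0.008],[0,0,0.008]], roll=[0,0,0,0,0,0], claw=[0.0119,0.0119,0.0119,0.0119,0.0119,0.0119])

```text
clock: 13.25
position: [586.1, 11.4, 245.6]
ee_rot: [0.991, -0.133, 0.008, 0.0]
contact_force: [-10.0, -8.7, 50.6]
gripper_width: 12.1
grasp_force: 33.7
```

```bash
python3 w.py w7|grep clock -A0; python3 fit.py 2>/dev/null| sed -n '/---/,$p' | grep -v '^8\|^14\|^-8'
```

```text
--- profile, height vs. brightness
-14 103.0 1 69.5 48 | -14 104.0 2 61.7 59 | -14 105.0 17 60.2 88 | -14 106.0 26 60.0 103 | -14 107.0 28 60.0 109 | -14 108.0 30 60.1 105 | -14 109.0 29 60.4 105 | -14 110.0 26 60.3 108 | -14 111.0 27 60.1 97 | -14 112.0 29 60.3 101 | -14 113.0 29 60.2 116 | -14 114.0 26 60.2 118 | -14 115.0 26 60.1 110 | -14 116.0 28 60.0 115 | -14 117.0 28 60.1 103 | -14 118.0 8 60.0 88 | -14 119.0 3 53.5 146 | -14 120.0 16 52.5 137 | -14 121.0 23 52.5 141 | -14 122.0 24 52.2 152 | -14 123.0 23 52.3 153 | -14 124.0 22 52.3 154 | -14 125.0 24 52.1 153 | 
+++
51 125 3033 [-28.4  11.4]
51 -60 3333 [-27.8  11.8]
58.5 112 708 [-37.7  21.9]
126.5 73 2268 [-37.9   0.3]
-64 0  | -58 0  | -52 0  | -46 0  | -40 0  | -34 0  | -28 0  | -22 361 [ 96.3 109.2] | -16 364 [ 93.5 103.6] | -10 0  | -4 0  | 
grasp lateral 1.2472112905776966
```

Force climbed to 50 N and the bar is below 75 mm, so the lever has bottomed, and the edge is still on the mark. I'll ease the push, firm the grip and verify.

carry_out(slide=[[0,0,-0.002],[0,0,-0.005],[0,0,-0.005],[0,0,-0.005],[0,0,-0.005],[0,0,-0.005]], roll=[0,0,0,0,0,0], claw=[0.0119,0.0118,0.0115,0.0115,0.0115,0.0115])

```text
clock: 14.4
position: [586.1, 11.4, 245.8]
ee_rot: [0.991, -0.133, 0.007, -0.0]
contact_force: [1.2, -9.0, 26.7]
gripper_width: 12.0
grasp_force: 32.7
```

```bash
cat >> fit.py <<'E'
k=(P[:,2]>66)&(P[:,2]<80)&(q[:,0]>88)&(q[:,0]<104)&(q[:,1]<0)&(q[:,1]>-70)
for y in range(-62,0,6):
    j=k&(abs(q[:,1]-y)<3);print(y,j.sum(),np.percentile(P[j,2],[50,95]) if j.sum() else "",end=" | ")
E
python3 w.py w8; python3 fit.py 2>/dev/null| sed -n '/---/,$p' | grep -v '^8\|^14\|^-8'
python3 -c "
from h import *
p=get_image('side')
for n in ('paper_roll','water','wipes'):
    print(n,[(round(d['conf'],2),at_z(p,d['at'],0).round()) for d in place_of(p,n)])"
```

```text
[586.1  11.4 245.8] 14.4 [667.4 -10.2 216.4]
leg_top 0.73 [256.  333.8] [581.6  13.1 128. ] [581.6  13.1 128. ]
leg_edge 0.89 [191.8 234.9] [595.8  51.5  52. ] [599.3  48.5  60.1]
leg_edge 0.65 [367.1 383. ] [436.6 -38.1  52. ] [566.4 -22.4 144.4]
mark 0.82 [191.8 237.4] [594.1  52.1  52. ] [597.8  49.   60.2]
lever_pin 0.5 [255.6 333.4] [502.3  34.9  46. ] [581.7  13.2 127.9]
lever_pin 0.31 [224.  256.1] [572.3  38.   46. ] [598.1  25.   92.1]
lever_top 0.96 [225.  254.3] [602.2  22.6  98. ] [597.6  24.9  89.7]
stand 0.7 [362.2 206.4] [561.1 -70.7   0. ] [586.2 -56.4  51.1]
leg 0.98 [256.8 208.2] [582.1  12.1   0. ] [613.2   4.   78.8]
--- profile, height vs. brightness
-14 105.0 16 60.3 90 | -14 106.0 32 60.4 104 | -14 107.0 24 60.3 104 | -14 108.0 28 60.1 103 | -14 109.0 28 60.1 107 | -14 110.0 28 60.3 109 | -14 111.0 26 60.3 94 | -14 112.0 26 60.1 105 | -14 113.0 26 60.2 119 | -14 114.0 26 60.0 118 | -14 115.0 28 60.2 112 | -14 116.0 24 60.3 106 | -14 117.0 27 60.0 108 | -14 118.0 13 60.0 109 | -14 119.0 1 53.4 141 | -14 120.0 20 52.3 141 | -14 121.0 30 52.1 140 | -14 122.0 26 51.8 145 | -14 123.0 26 52.4 152 | -14 124.0 23 52.3 153 | -14 125.0 22 52.2 156 | 
+++
51 125 3001 [-28.4  11.4]
51 -60 3335 [-27.6  12. ]
58.5 112 705 [-37.5  21.6]
126.5 73 2271 [-37.8   0.8]
-64 0  | -58 0  | -52 0  | -46 0  | -40 0  | -34 0  | -28 0  | -22 348 [ 95.9 109. ] | -16 361 [ 93.6 104. ] | -10 0  | -4 0  | 
grasp lateral 1.2472112905776966
-62 0  | -56 220 [72.  73.6] | -50 346 [73.2 74.1] | -44 316 [73.2 74.2] | -38 282 [72.7 73.7] | -32 280 [72.6 73.7] | -26 274 [72.6 73.6] | -20 258 [72.8 77.8] | -14 143 [72.7 73.7] | -8 50 [72.4 73.2] | -2 18 [72.2 72.9] | 
paper_roll [(0.74, array([571., 556.,   0.])), (0.66, array([639., 379.,   0.])), (0.66, array([769., 360.,   0.]))]
water [(0.74, array([420., 439.,   0.]))]
wipes []
```

View pics/w8.png

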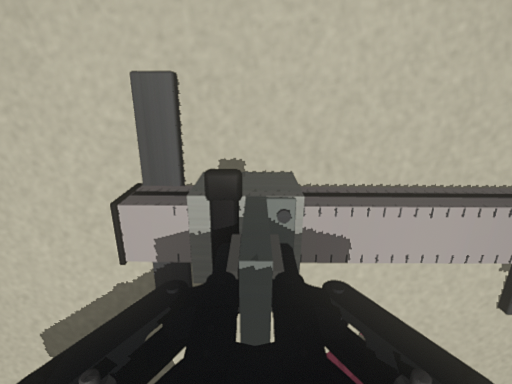

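The bar is level at 72.7 mm and the carriage end is within 1 mm of the mark. The plate is gripped on both faces, and the view shows the leg between the fingers at (257,300). I'm handing in.

```bash
python3 -c "
from bench import *
print(job_done())"
```

```text
the job is handed in; nothing more can be done
None
```

I handed the job in with the carriage end within about 1 mm of the mark, the cam lever measured fully down and the plate still gripped on both faces; the roll and bottle showed no clear movement, the tub wasn't detected in the last check though the arm stayed well clear of it, and no verdict came back.

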